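# Rake the heaped soap bars out into one even layer

### The job

In the green curing tray the soap bars are heaped two deep at one end. Using the rake, not the fingers, rake the upper bars off the heap into the empty end, so that all four bars lie flat on the tray's floor in one even layer, none on top of another. Then stand the rake upright on the table again and let go.

Things in the scene. Friction and masses are not known exactly. Their poses are not given: they have to be found in the camera images.
- tray: open green plastic tray, fixed to the table. Outside 162 (its x) x 122 (its y), inside 150 x 110; floor 6 thick, walls 6 thick, wall tops 26 above the table. Origin under its centre at table height. The four bars are heaped two by two at its +x end; its -x end is empty. A blue tray with an even layer is not part of the job
- rake: hand rake standing upright on its tines. Light wood post 24 x 24, top 140 above the foot; steel head 40 (its x) x 86 (its y), tine tips at 0, top at 36; two rows of five tines along the long faces, which push and look along its x and -x. Same either way round. About 250 g. Origin: centre of its underside. Nearby stand a stamp (round brass foot, dark post) and a brush (blue post), 90 or more away
- lower_left: a square-cut soap bar, navy blue with cream veins, 56 (its x) x 46 x 20 high, about 60 g, loose; origin at its centre, z through its 20 mm thickness. At the start it lies flat on the tray's floor, its origin 41 to 45 mm on the tray's +x side of the tray's origin, on the tray's left side (tray +y)
- lower_right: a square-cut soap bar, navy blue with cream veins, 56 (its x) x 46 x 20 high, about 60 g, loose; origin at its centre, z through its 20 mm thickness. At the start it lies flat on the tray's floor, its origin 41 to 45 mm on the tray's +x side of the tray's origin, on the tray's right side (tray -y)
- upper_left: a square-cut soap bar, yellow with pink veins, 56 (its x) x 46 x 20 high, about 60 g, loose; origin at its centre, z through its 20 mm thickness. At the start it lies flat on top of the lower bar of that side (underside 26 mm above the table), its origin 37 to 45 mm on the tray's +x side of the tray's origin, on the tray's left side (tray +y)
- upper_right: a square-cut soap bar, yellow with pink veins, 56 (its x) x 46 x 20 high, about 60 g, loose; origin at its centre, z through its 20 mm thickness. At the start it lies flat on top of the lower bar of that side (underside 26 mm above the table), its origin 37 to 45 mm on the tray's +x side of the tray's origin, on the tray's right side (tray -y)
Not all that is in view belongs to the job. Leave any orange or red look-alike of the rake alone.

How it is judged:
By the outcome, as a careful person would: the job done as asked, in the order asked, and still so for the second after the job is handed in, with the robot touching nothing.
It also fails if it takes over 48 s, if anything falls off the work surface, if the arm or the gripper's body presses on something with over 40 N, if the wrist force passes 120 N, or if a joint passes its speed limit or range.

### The arm

A 7-joint arm with a two-finger parallel gripper is mounted at the origin on the work surface. World frame = base frame: x ahead of the robot, y to its left, z up, the work surface at z = 0. Lengths are in mm, angles in rad, forces in N, time in s.
With the tool pointing down it reaches from about 400 to 900 mm from the base axis. Payload 5.5 kg.
Tool frame: the origin (TCP) lies between the finger pads; the fingertips stand 11 mm ahead of it and the grasp point (between the pads) lies 8 mm behind it; z points along the fingers, y is the line along which they close (so a half turn about z gives the same grasp; the last joint's range is limited). The gripper opens to 85 mm and grips with 20 to 120 N. Pads are 22 mm wide; open, the fingers measure 114 mm over their backs; the gripper's body (76 mm by 85 mm) begins 54 mm behind the grasp point. The pads swing forward as they close: fully open they stand 13 mm farther back than shut.
Start: joints at [-0.96, 0.501, -0.427, 1.55, 0.221, 1.138, -0.21], TCP at [221.502, 611.095, 208.41] pointing down, gripper open.
Joint ranges: [-2.88, 2.88], [-0.31, 2.03], [-1.54, 1.56], [0.2, 2.42], [-1.41, 4.55], [0.19, 2.02], [-2.57, 2.57]. Speed limits (rad/s): [2.57, 2.57, 3.14, 3.14, 3.14, 3.14, 3.14].

### API

Orientations are given as a rotation vector (axis times angle).
In Python, from plant import manip gives the robot as it stands.
- The arm moves only by the tool servo_tool, never from a script. Its argument "rows" is a list of rows, each an object with "travel": the shift along the tool's x, y, z in m, a list of three; "rot": the turn, a rotation vector about the tool's x, y, z in rad, a list of three. A call has 1 to 12 rows; each row is the pose to reach, as a shift and turn from the pose commanded when the call began, along the tool's axes at that moment; what a row does not reach only later rows make up. A row lasts 1/12 s, in which the tool goes at most 41.7 mm and 7.16 degrees, less where a joint would pass 70% of its speed; a pose out of reach is approached as far as the arm can. A call with a gripper value outside its range is refused whole. "hand" is the opening in per cent of the stroke, from 0 (shut) to 100 (fully open), set as the call begins (left out, the last holds). The fingers move at their own pace and stop on an object; "force" is the grip in N (left out, the last holds). Time passes only in rows, so rows that repeat a pose let the fingers close. It gives the time, the measured TCP pose, the force, the opening and the grip force at its end, in the units of the state.
- manip.get_obs(): the state, without advancing time (a new reading comes with each control period).
- manip.snapshot(name): name is "scene" or "top"; returns the picture (480x640x3 uint8, red, green, blue); there is no depth.
- manip.camera_model(name): a dict with "K" (3x3 intrinsics, pixels), "k1" (the pictures are not rectified: a ray, as slopes to the right and down, at radius r is drawn at 1 + k1 r^2 times it, then the intrinsics apply), "T" (4x4, takes a point from camera to world coordinates). Camera axes: x right, y down, z forward; pixel columns grow to the right and rows downward; lengths in mm; the calibration is good to about 2 mm. A picture is of the moment at which its call begins. camera_model takes no time and is no camera call.
- manip.finish_job(): hands the job in; it is judged then, once.
The state is a dict: "t": time; "joints": joint angles; "qd": joint speeds; "effort": joint torques, N m; "eef_pos": TCP position; "tool_rot": TCP orientation; "contact_force": force on the tool from outside, world axes, zero at the start; "wrist_torque": the same for the moment, N m; "grip_width": finger opening in mm; "gripper_force": force on a finger pad.
Only numpy, scipy, OpenCV 4.12 (cv2) and the standard library are available. Lean on these libraries where they do the work, as an engineer would, in place of code of your own. Each camera call takes 0.05 s, during which the arm holds its last target. There are 200 camera calls.

## Working session

There is one attempt and no reset: what is moved stays moved. The work goes in short steps, Python scripts to look and compute and a tool call to move; the robot and the scene stay as the last step left them, time stands still between calls to the robot, and variables do not carry over. Pictures are saved under pics/ and viewed, at most 10 in all, crops included, and the job is handed in when it is done.

Besides the shell and the picture viewer there is one more tool, called after ">>>" as a command line: name --argument value ..., lists and objects as JSON in quotes. servo_tool: Moves the arm, as the interface text tells. Its arguments: {"type":"object","properties":{"rows":{"type":"array"},"hand":{"type":"number"},"force":{"type":"number"}},"required":["rows"]}

```bash
mkdir -p pics; cat > h.py <<'E'
import numpy as np,cv2
from plant import manip
def snap(n,f):
    im=manip.snapshot(n); cv2.imwrite('pics/'+f,cv2.cvtColor(im,cv2.COLOR_RGB2BGR)); return im
def ray(n,u,v):
    c=manip.camera_model(n);K=np.array(c['K']);T=np.array(c['T'])
    p=cv2.undistortPoints(np.array([[[u,v]]],float),K,np.array([c['k1'],0,0,0,0.]))[0,0]
    # brown model: same form 1+k1 r^2
    return T[:3,3],T[:3,:3]@np.array([p[0],p[1],1])
def onz(n,u,v,z):
    o,d=ray(n,u,v); return o+d*(z-o[2])/d[2]
def pix(n,P):
    c=manip.camera_model(n);T=np.linalg.inv(np.array(c['T']))
    P=np.atleast_2d(P)@T[:3,:3].T+T[:3,3]
    return cv2.projectPoints(P[:,None],np.zeros(3),np.zeros(3),np.array(c['K']),np.array([c['k1'],0,0,0,0.]))[0][:,0]
E
python3 - <<'E'
from h import *
a=snap('top','top0.png');b=snap('scene','sc0.png')
for n in('top','scene'):
    c=manip.camera_model(n);print(n,np.round(c['K'],0).tolist(),c['k1'],np.round(c['T'],2).tolist())
print(manip.get_obs())
E
```

```text
top [[482.0, 0.0, 312.0], [0.0, 482.0, 242.0], [0.0, 0.0, 1.0]] -0.10975749095074379 [[0.01, -1.0, 0.09, 366.73], [-1.0, -0.01, -0.0, -66.41], [0.0, -0.09, -1.0, 1221.81], [0.0, 0.0, 0.0, 1.0]]
scene [[527.0, 0.0, 321.0], [0.0, 527.0, 235.0], [0.0, 0.0, 1.0]] -0.027071179601911022 [[-0.87, 0.38, -0.31, 779.22], [0.49, 0.69, -0.53, 464.86], [0.01, -0.61, -0.79, 833.64], [0.0, 0.0, 0.0, 1.0]]
{'t': 0.1, 'joints': array([-0.95980263,  0.50176443, -0.42679718,  1.55132916,  0.22081547,
        1.13828574, -0.21030897]), 'qd': array([ 7.41282500e-04, -9.09081476e-04, -2.07734498e-03, -2.16259553e-03,
       -1.56030507e-05, -2.07869598e-04,  2.41472502e-03]), 'effort': array([-1.01740510e-02, -5.70814276e+01, -5.83805993e+00, -2.81746066e+01,
        1.05176435e-02,  5.46265612e-03,  4.33886441e-06]), 'eef_pos': array([221.35944453, 610.45444513, 207.46247247]), 'tool_rot': array([-5.43451314e-01, -3.09387552e+00,  2.66469422e-03]), 'contact_force': array([-1.36010942, -0.09866556,  0.31855271]), 'wrist_torque': array([ 0.00068917, -0.00200714,  0.06027914]), 'gripper_force': 0.0, 'grip_width': 85.44928763742385}
```

View pics/top0.png

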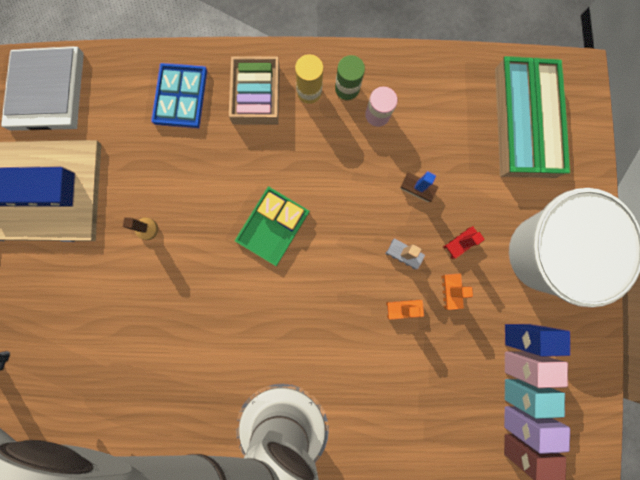

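View pics/sc0.png

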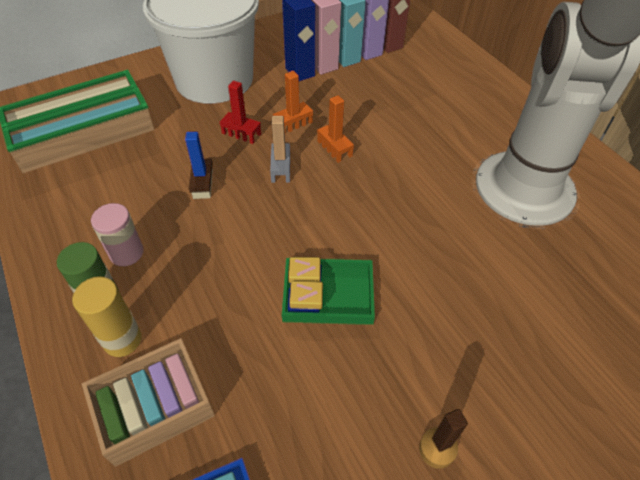

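Rake candidates in the top view are steel with light wood post at (406,254), orange at (406,309) and (457,291), and red at (464,242). The steel and wood one fits. The green tray is at about (273,226), with its heap at the upper right end. The next step is to measure both and check a crop.

```bash
cat > m.py <<'E'
from h import *
def mask(im,lo,hi,box):
    h=cv2.cvtColor(im,cv2.COLOR_RGB2HSV);m=cv2.inRange(h,np.array(lo),np.array(hi))
    z=np.zeros_like(m);x0,y0,x1,y1=box;z[y0:y1,x0:x1]=m[y0:y1,x0:x1];return z
def big(m): return max(cv2.findContours(m,cv2.RETR_EXTERNAL,cv2.CHAIN_APPROX_NONE)[0],key=cv2.contourArea)
def rect(n,c,z):
    P=np.array([onz(n,u,v,z)[:2] for u,v in cv2.convexHull(c)[:,0].astype(float)],np.float32)
    return cv2.minAreaRect(P)
E
python3 - <<'E'
from m import *
a=cv2.cvtColor(cv2.imread('pics/top0.png'),cv2.COLOR_BGR2RGB);b=cv2.cvtColor(cv2.imread('pics/sc0.png'),cv2.COLOR_BGR2RGB)
print('tray top',rect('top',big(mask(a,(45,80,30),(85,255,255),(225,175,320,275))),26))
print('tray sc',rect('scene',big(mask(b,(45,80,30),(85,255,255),(270,245,390,335))),26))
for n,im,bx in(('top',a,(250,180,320,235)),('scene',b,(280,250,330,315))):
    for c in cv2.findContours(mask(im,(15,90,140),(32,255,255),bx),cv2.RETR_EXTERNAL,cv2.CHAIN_APPROX_NONE)[0]:
        if cv2.contourArea(c)>60: print('yellow',n,cv2.boundingRect(c),rect(n,c,46))
g=big(mask(a,(0,0,70),(180,60,255),(380,232,430,275)));print('head top',cv2.boundingRect(g),rect('top',g,36))
g=big(mask(b,(0,0,50),(180,70,255),(262,140,300,190)));print('head sc',cv2.boundingRect(g),rect('scene',g,36))
w=big(mask(a,(8,60,190),(25,170,255),(400,240,425,265)));print('post top',cv2.boundingRect(w),rect('top',w,140))
crop=np.hstack([cv2.resize(a[225:285,375:445],None,fx=5.5,fy=5.5,interpolation=2),cv2.resize(b[105:195,250:330],(352,330),interpolation=2)])
cv2.imwrite('pics/c0.png',crop[...,::-1])
E
```

```text
tray top ((510.2779846191406, 29.94866943359375), (123.02238464355469, 161.6866455078125), 59.622249603271484)
tray sc ((512.8790893554688, 34.3843994140625), (135.25851440429688, 162.08786010742188), 59.646820068359375)
yellow top (277, 201, 27, 28) ((535.3101806640625, -15.5634765625), (47.061378479003906, 56.72074508666992), 60.09893798828125)
yellow top (257, 192, 27, 28) ((557.2050170898438, 32.447235107421875), (47.152679443359375, 56.49699783325195), 59.3373908996582)
yellow scene (289, 257, 33, 52) ((547.7328491210938, 11.331356048583984), (108.58611297607422, 56.56452560424805), 63.015838623046875)
head top (386, 239, 39, 30) ((442.0081787109375, -301.5574645996094), (88.89002990722656, 43.640987396240234), 62.61003494262695)
head sc (270, 143, 20, 40) ((449.2372741699219, -290.05926513671875), (120.0584716796875, 40.51361846923828), 63.04734420776367)
post top (408, 245, 13, 12) ((444.205322265625, -301.9178161621094), (23.313644409179688, 22.47115135192871), 62.919681549072266)
```

View pics/c0.png

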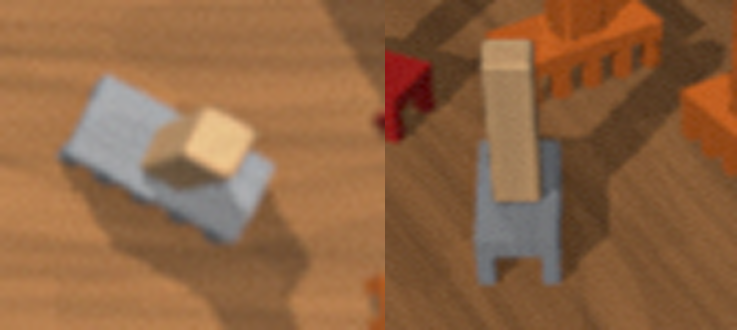

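The crop confirms the rake: steel head, light wood post, at about (444,-302), long axis at 62.6°. The tray is at (510,30) with its +x at about -30.3°, and the bar offsets fit. I'll set out via (500,230).

```bash
cat > g.py <<'E'
import sys
from h import *
from scipy.spatial.transform import Rotation as Ro
def go(p,yaw):  # yaw = world direction of tool y (deg), tool down
    o=manip.get_obs();R=Ro.from_rotvec(o['tool_rot'])
    y=np.radians(yaw);Y=np.array([np.cos(y),np.sin(y),0]);Z=np.array([0,0,-1.]);X=np.cross(Y,Z)
    Rt=Ro.from_matrix(np.c_[X,Y,Z]);
    print('now',np.round(o['eef_pos'],1),'yaw',np.round(np.degrees(np.arctan2(*R.as_matrix()[1::-1,1])),1),'q',np.round(o['joints'],2),'t',o['t'],'F',np.round(o['contact_force'],1))
    print('travel',np.round(R.inv().apply(np.array(p)-o['eef_pos'])/1000,4),'rot',np.round((R.inv()*Rt).as_rotvec(),3))
if __name__=='__main__': a=list(map(float,sys.argv[1:])); go(a[:3],a[3])
E
python3 g.py 500 230 260 20
```

```text
now [221.4 610.5 207.5] yaw 70.1 q [-0.96  0.5  -0.43  1.55  0.22  1.14 -0.21] t 0.1 F [-1.4 -0.1  0.3]
travel [-0.3916 -0.2628 -0.0521] rot [-0.002  0.001  0.874]
```

>>> servo_tool --rows '[{"travel":[-0.03,-0.02,-0.005],"rot":[0,0,0.07]},{"travel":[-0.063,-0.042,-0.01],"rot":[0,0,0.14]},{"travel":[-0.096,-0.064,-0.015],"rot":[0,0,0.21]},{"travel":[-0.129,-0.086,-0.02],"rot":[0,0,0.28]},{"travel":[-0.162,-0.108,-0.025],"rot":[0,0,0.35]},{"travel":[-0.195,-0.13,-0.03],"rot":[0,0,0.42]},{"travel":[-0.228,-0.152,-0.035],"rot":[0,0,0.5]},{"travel":[-0.261,-0.174,-0.04],"rot":[0,0,0.58]},{"travel":[-0.294,-0.196,-0.045],"rot":[0,0,0.66]},{"travel":[-0.327,-0.218,-0.05],"rot":[0,0,0.74]},{"travel":[-0.36,-0.24,-0.05],"rot":[0,0,0.82]},{"travel":[-0.39,-0.26,-0.05],"rot":[0,0,0.87]}]' --hand 100

```text
t: 1.1
eef_pos: [500.8, 231.2, 258.6]
tool_rot: [1.803, 2.572, 0.0]
contact_force: [0.1, 0.3, 0.2]
grip_width: 85.6
gripper_force: 0.0
```

```bash
python3 g.py 480 -220 260 -27
```

```text
now [500.8 231.2 258.6] yaw 19.9 q [-0.39  0.25 -0.11  1.75  0.03  1.14 -0.16] t 1.1 F [0.1 0.3 0.2]
travel [-0.4171 -0.1734 -0.0013] rot [0.001 0.    0.819]
```

>>> servo_tool --rows '[{"travel":[-0.035,-0.014,0],"rot":[0,0,0.07]},{"travel":[-0.07,-0.029,0],"rot":[0,0,0.14]},{"travel":[-0.105,-0.044,0],"rot":[0,0,0.21]},{"travel":[-0.14,-0.058,0],"rot":[0,0,0.28]},{"travel":[-0.175,-0.073,0],"rot":[0,0,0.35]},{"travel":[-0.21,-0.087,0],"rot":[0,0,0.42]},{"travel":[-0.245,-0.102,0],"rot":[0,0,0.49]},{"travel":[-0.28,-0.116,0],"rot":[0,0,0.56]},{"travel":[-0.315,-0.131,0],"rot":[0,0,0.63]},{"travel":[-0.35,-0.146,0],"rot":[0,0,0.7]},{"travel":[-0.385,-0.16,0],"rot":[0,0,0.77]},{"travel":[-0.417,-0.173,0],"rot":[0,0,0.82]}]'

```text
t: 2.1
eef_pos: [480.5, -219.6, 258.2]
tool_rot: [-2.679, -1.642, 0.001]
contact_force: [0.7, 0.0, -0.5]
grip_width: 85.1
gripper_force: 0.0
```

```bash
python3 g.py 444 -302 200 -27.4
```

```text
now [ 480.5 -219.6  258.2] yaw -27.0 q [ 0.12  0.21  0.3   1.82 -0.07  1.13 -0.03] t 2.1 F [ 0.7  0.  -0.5]
travel [-0.09    0.0049  0.0583] rot [-0.     0.     0.007]
```

>>> servo_tool --rows '[{"travel":[-0.02,0.001,0],"rot":[0,0,0]},{"travel":[-0.05,0.003,0],"rot":[0,0,0.007]},{"travel":[-0.08,0.005,0.01],"rot":[0,0,0.007]},{"travel":[-0.09,0.005,0.03],"rot":[0,0,0.007]},{"travel":[-0.09,0.005,0.05],"rot":[0,0,0.007]},{"travel":[-0.09,0.005,0.058],"rot":[0,0,0.007]},{"travel":[-0.09,0.005,0.058],"rot":[0,0,0.007]}]'

```text
t: 2.68
eef_pos: [443.8, -298.6, 198.0]
tool_rot: [-2.677, -1.636, 0.004]
contact_force: [0.3, 0.7, -0.1]
grip_width: 85.0
gripper_force: 0.0
```

```bash
python3 - <<'E'
from m import *
from g import go
b=snap('scene','sc1.png');a=snap('top','top1.png')
print(pix('scene',[[444,-302,140],[444,-302,36]]),pix('top',[[444,-302,140]]))
go([444,-302,93],-27.4)
p=pix('scene',[[444,-302,140]])[0].astype(int)
cv2.imwrite('pics/c1.png',cv2.resize(b[p[1]-80:p[1]+80,p[0]-100:p[0]+100],None,fx=3,fy=3)[...,::-1])
E
```

```text
[[276.74716012 119.91582684]
 [279.28936904 157.64234226]] [[414.24710645 250.17230225]]
now [ 445.8 -299.3  200.6] yaw -27.1 q [ 0.25  0.29  0.35  1.87 -0.11  1.01  0.17] t 2.7833 F [-0.  -0.5  0.4]
travel [-0.0032 -0.0003  0.1076] rot [-0.    -0.     0.006]
```

View pics/c1.png

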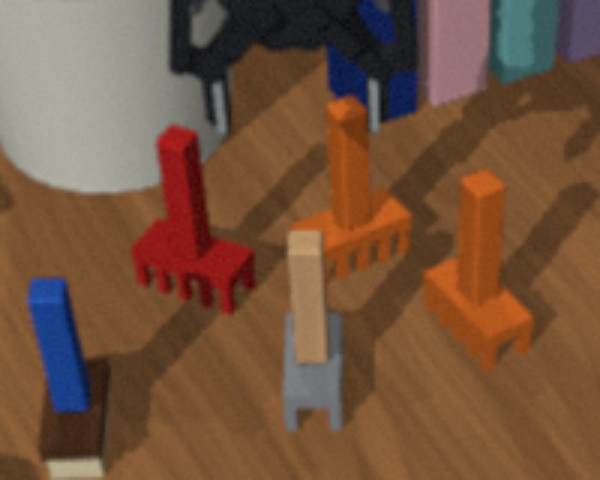

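The post top is at scene (277.7,119.7) against a predicted (276.7,119.9), and the fingers are centred above it. The look-alikes are clear of the fingers. I'll descend and grip.

>>> servo_tool --rows '[{"travel":[-0.003,0,0.015],"rot":[0,0,0.006]},{"travel":[-0.003,0,0.035],"rot":[0,0,0.006]},{"travel":[-0.003,0,0.055],"rot":[0,0,0.006]},{"travel":[-0.003,0,0.075],"rot":[0,0,0.006]},{"travel":[-0.003,0,0.095],"rot":[0,0,0.006]},{"travel":[-0.003,0,0.107],"rot":[0,0,0.006]},{"travel":[-0.003,0,0.107],"rot":[0,0,0.006]},{"travel":[-0.003,0,0.107],"rot":[0,0,0.006]}]'

```text
t: 3.45
eef_pos: [444.5, -302.5, 93.9]
tool_rot: [2.685, 1.631, 0.0]
contact_force: [0.7, 0.1, -0.1]
grip_width: 85.1
gripper_force: 0.0
```

>>> servo_tool --rows '[{"travel":[0,0,0],"rot":[0,0,0]},{"travel":[0,0,0],"rot":[0,0,0]},{"travel":[0,0,0],"rot":[0,0,0]},{"travel":[0,0,0],"rot":[0,0,0]},{"travel":[0,0,0],"rot":[0,0,0]},{"travel":[0,0,0],"rot":[0,0,0]},{"travel":[0,0,0],"rot":[0,0,0]},{"travel":[0,0,0],"rot":[0,0,0]},{"travel":[0,0,0],"rot":[0,0,0]},{"travel":[0,0,0],"rot":[0,0,0]},{"travel":[0,0,0],"rot":[0,0,0]},{"travel":[0,0,0],"rot":[0,0,0]}]' --hand 0 --force 80

```text
t: 4.45
eef_pos: [444.4, -302.9, 94.2]
tool_rot: [2.685, 1.629, 0.001]
contact_force: [-1.3, 1.3, 6.4]
grip_width: 22.4
gripper_force: 79.4
```

```bash
python3 g.py 444 -302 193 -27.4
```

```text
now [ 444.4 -302.9   94.2] yaw -27.5 q [ 0.29  0.43  0.32  1.95 -0.19  0.79  0.23] t 4.45 F [-1.3  1.3  6.4]
travel [ 0.0006 -0.0006 -0.0988] rot [ 0.001 -0.    -0.002]
```

>>> servo_tool --rows '[{"travel":[0,0,-0.01],"rot":[0,0,0]},{"travel":[0,0,-0.03],"rot":[0,0,0]},{"travel":[0,0,-0.05],"rot":[0,0,0]},{"travel":[0,0,-0.07],"rot":[0,0,0]},{"travel":[0,0,-0.09],"rot":[0,0,0]},{"travel":[0,0,-0.1],"rot":[0,0,0]},{"travel":[0,0,-0.1],"rot":[0,0,0]}]'

```text
t: 5.03
eef_pos: [445.3, -303.6, 196.0]
tool_rot: [2.683, 1.628, 0.004]
contact_force: [1.1, -0.6, -1.5]
grip_width: 22.5
gripper_force: 78.9
```

```bash
python3 g.py 618.1 -33.3 194 -30.4
```

```text
now [ 445.3 -303.6  196. ] yaw -27.5 q [ 0.25  0.29  0.35  1.87 -0.12  1.    0.18] t 5.0333 F [ 1.1 -0.6 -1.5]
travel [0.3195 0.0284 0.0021] rot [ 0.005 -0.     0.05 ]
```

>>> servo_tool --rows '[{"travel":[0.01,0.001,0],"rot":[0,0,0.004]},{"travel":[0.04,0.004,0],"rot":[0,0,0.008]},{"travel":[0.075,0.007,0],"rot":[0,0,0.012]},{"travel":[0.11,0.01,0],"rot":[0,0,0.016]},{"travel":[0.145,0.013,0],"rot":[0,0,0.02]},{"travel":[0.18,0.016,0],"rot":[0,0,0.025]},{"travel":[0.215,0.019,0],"rot":[0,0,0.03]},{"travel":[0.25,0.022,0],"rot":[0,0,0.035]},{"travel":[0.28,0.025,0],"rot":[0,0,0.04]},{"travel":[0.305,0.027,0.001],"rot":[0,0,0.045]},{"travel":[0.32,0.028,0.001],"rot":[0,0,0.05]},{"travel":[0.32,0.028,0.001],"rot":[0,0,0.05]}]'

```text
t: 6.03
eef_pos: [616.9, -24.7, 189.7]
tool_rot: [-2.717, -1.57, 0.002]
contact_force: [0.6, 0.8, -2.6]
grip_width: 22.5
gripper_force: 78.8
```

```bash
python3 g.py 618.1 -33.3 124.5 -30.4
```

```text
now [616.9 -24.7 189.7] yaw -30.0 q [-0.17  0.43  0.22  1.67 -0.11  1.05 -0.44] t 6.0333 F [ 0.6  0.8 -2.6]
travel [-0.0069  0.0056  0.0652] rot [-0.004 -0.001  0.008]
```

>>> servo_tool --rows '[{"travel":[0,0,0.005],"rot":[0,0,0]},{"travel":[0,0,0.015],"rot":[0,0,0]},{"travel":[0,0,0.025],"rot":[0,0,0]},{"travel":[0,0,0.035],"rot":[0,0,0]},{"travel":[0,0,0.04],"rot":[0,0,0]},{"travel":[0,0,0.04],"rot":[0,0,0]},{"travel":[0,0,0.04],"rot":[0,0,0]},{"travel":[0,0,0.04],"rot":[0,0,0]},{"travel":[0,0,0.04],"rot":[0,0,0]}]'

```text
t: 6.78
eef_pos: [617.1, -31.8, 153.1]
tool_rot: [2.725, 1.562, 0.002]
contact_force: [-0.1, -0.3, -2.2]
grip_width: 22.4
gripper_force: 78.7
```

```bash
python3 - <<'E'
from m import *
from g import go
a=snap('top','top2.png')
w=big(mask(a,(0,0,70),(180,60,255),(220,120,400,300))) if 0 else None
go([618.1,-33.3,124.5],-30.4)
E
```

```text
now [617.1 -31.8 153.1] yaw -30.4 q [-0.16  0.47  0.22  1.71 -0.12  0.98 -0.42] t 6.8333 F [-0.  -0.6 -2.1]
travel [-0.0008  0.0016  0.0286] rot [ 0.001 -0.001  0.001]
```

View pics/top2.png

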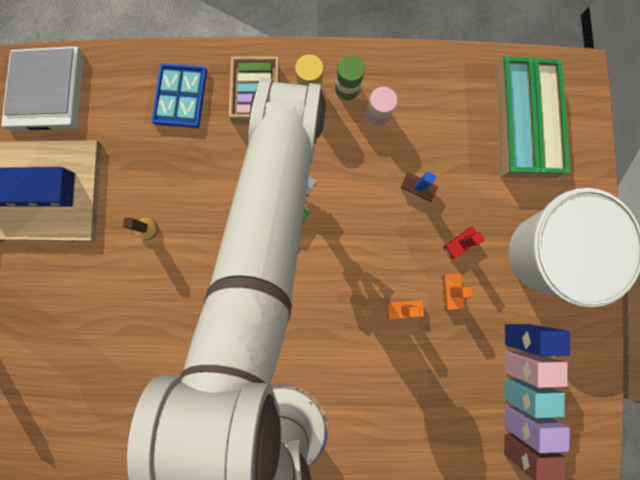

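The arm hides the tray from the top camera, so the scene camera will be used from here. I'll lower to foot height of about 30.

>>> servo_tool --rows '[{"travel":[-0.001,0.002,0.006],"rot":[0,0,0]},{"travel":[-0.001,0.002,0.014],"rot":[0,0,0]},{"travel":[-0.001,0.002,0.022],"rot":[0,0,0]},{"travel":[-0.001,0.002,0.029],"rot":[0,0,0]},{"travel":[-0.001,0.002,0.029],"rot":[0,0,0]},{"travel":[-0.001,0.002,0.029],"rot":[0,0,0]}]'

```text
t: 7.33
eef_pos: [617.0, -33.5, 122.2]
tool_rot: [-2.725, -1.562, 0.003]
contact_force: [-0.2, -0.5, -2.7]
grip_width: 22.5
gripper_force: 78.7
```

```bash
python3 - <<'E'
from m import *
from g import go
b=snap('scene','sc2.png')
go([618.1,-33.3,124.5],-30.4)
c=np.array([510.3,30]);ex=np.array([.8625,-.506]);ey=np.array([.506,.8625])
for x,y in((145,43),(105,43),(105,-43)): print(pix('scene',[[*(c+x*ex+y*ey),30.5]]),'tip')
cv2.imwrite('pics/c2.png',cv2.resize(b[190:350,200:400],None,fx=4,fy=3.75)[...,::-1])
E
```

```text
now [617.6 -33.6 122.9] yaw -30.4 q [-0.15  0.51  0.21  1.72 -0.13  0.92 -0.41] t 7.3833 F [ 0.4 -0.2 -2.5]
travel [ 0.0005  0.0003 -0.0016] rot [-0.001  0.     0.001]
[[245.18329334 304.19126769]] tip
[[268.00159199 304.80487464]] tip
[[271.90139147 264.38885608]] tip
```

View pics/c2.png

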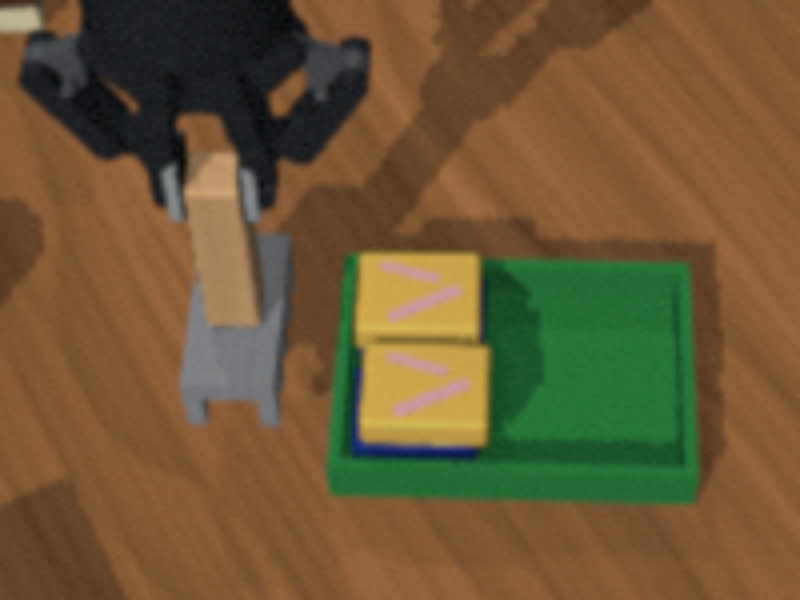

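The rake tip is at about (267,303) against a predicted (268,305), level and square to the heap. I'll push.

>>> servo_tool --rows '[{"travel":[0,-0.004,-0.002],"rot":[0,0,0]},{"travel":[0,-0.012,-0.002],"rot":[0,0,0]},{"travel":[0,-0.02,-0.002],"rot":[0,0,0]},{"travel":[0,-0.026,-0.002],"rot":[0,0,0]},{"travel":[0,-0.031,-0.002],"rot":[0,0,0]},{"travel":[0,-0.036,-0.002],"rot":[0,0,0]},{"travel":[0,-0.041,-0.002],"rot":[0,0,0]},{"travel":[0,-0.046,-0.002],"rot":[0,0,0]},{"travel":[0,-0.051,-0.002],"rot":[0,0,0]},{"travel":[0,-0.056,-0.002],"rot":[0,0,0]},{"travel":[0,-0.06,-0.002],"rot":[0,0,0]},{"travel":[0,-0.06,-0.002],"rot":[0,0,0]}]'

```text
t: 8.38
eef_pos: [565.2, -2.6, 125.4]
tool_rot: [-2.725, -1.562, 0.001]
contact_force: [-1.1, -0.2, -1.9]
grip_width: 22.2
gripper_force: 78.7
```

```bash
python3 - <<'E'
from m import *
from g import go
b=snap('scene','sc3.png')
go([510.3+.8625*25,30-.506*25,124.5],-30.4)
cv2.imwrite('pics/c3.png',cv2.resize(b[190:350,220:400],None,fx=4,fy=3.75)[...,::-1])
E
```

```text
now [565.3  -2.8 125.3] yaw -30.3 q [-0.21  0.42  0.21  1.86 -0.11  0.88 -0.48] t 8.4333 F [-0.1  0.3 -1.6]
travel [ 0.0005 -0.0391  0.0008] rot [-0.001  0.     0.001]
```

View pics/c3.png

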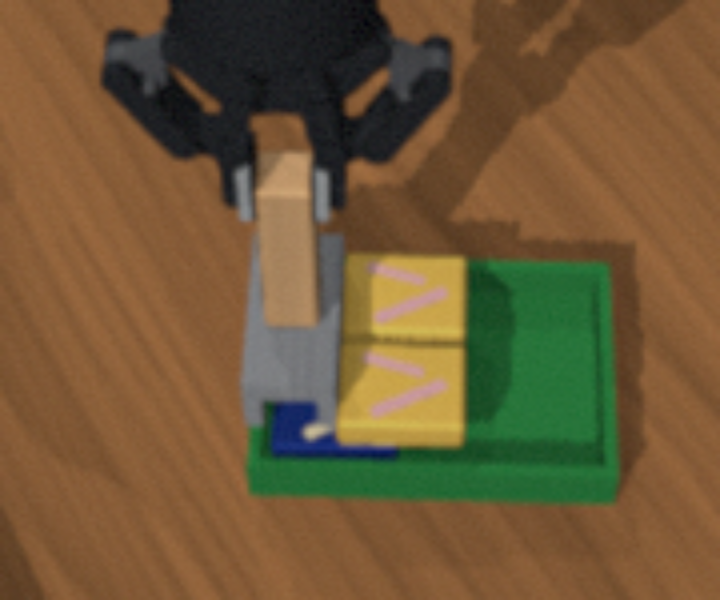

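Both yellow bars are moving together and the navy ones are in place. I'll continue.

>>> servo_tool --rows '[{"travel":[0,-0.004,0],"rot":[0,0,0]},{"travel":[0,-0.008,0],"rot":[0,0,0]},{"travel":[0,-0.012,0],"rot":[0,0,0]},{"travel":[0,-0.016,0],"rot":[0,0,0]},{"travel":[0,-0.02,0],"rot":[0,0,0]},{"travel":[0,-0.024,0],"rot":[0,0,0]},{"travel":[0,-0.028,0],"rot":[0,0,0]},{"travel":[0,-0.032,0],"rot":[0,0,0]},{"travel":[0,-0.036,0],"rot":[0,0,0]},{"travel":[0,-0.04,0],"rot":[0,0,0]},{"travel":[0,-0.042,0],"rot":[0,0,0]},{"travel":[0,-0.042,0],"rot":[0,0,0]}]'

```text
t: 9.43
eef_pos: [529.2, 18.4, 125.3]
tool_rot: [-2.725, -1.563, 0.001]
contact_force: [-0.8, 0.8, -2.7]
grip_width: 22.4
gripper_force: 78.7
```

```bash
python3 - <<'E'
from m import *
from g import go
b=snap('scene','sc4.png')
go([510.3+.8625*25,30-.506*25,124.5],-30.4)
cv2.imwrite('pics/c4.png',cv2.resize(b[190:350,220:400],None,fx=4,fy=3.75)[...,::-1])
E
```

```text
now [529.5  18.2 125.4] yaw -30.3 q [-0.26  0.36  0.21  1.94 -0.1   0.84 -0.53] t 9.4833 F [ 0.9 -0.6 -1.6]
travel [0.0005 0.0024 0.0009] rot [-0.     0.     0.001]
```

View pics/c4.png

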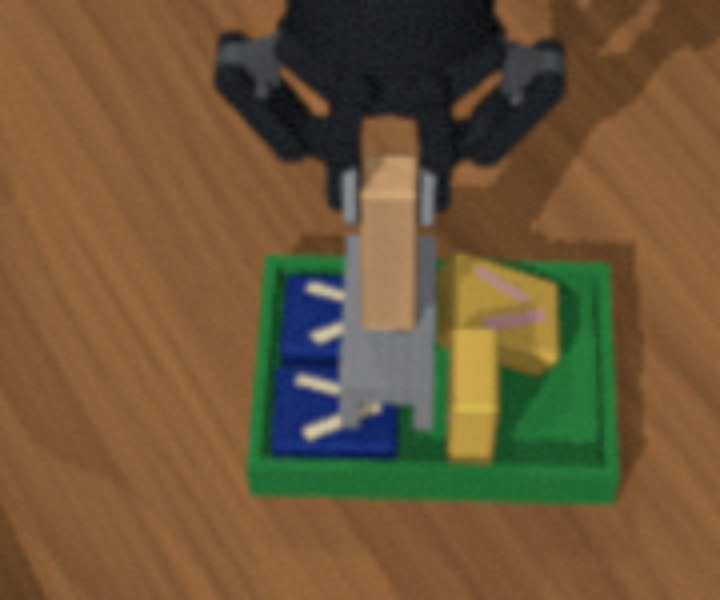

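The right yellow bar is down but yawed, at crop (505,310). The left one seems to stand on its end, at crop (473,390). I'll back off, lift and move aside to measure from above.

>>> servo_tool --rows '[{"travel":[0,0.006,0],"rot":[0,0,0]},{"travel":[0,0.012,0],"rot":[0,0,0]},{"travel":[0,0.012,-0.02],"rot":[0,0,0]},{"travel":[0,0.012,-0.05],"rot":[0,0,0]},{"travel":[0,0.012,-0.075],"rot":[0,0,0]},{"travel":[-0.02,0.012,-0.09],"rot":[0,0,0]},{"travel":[-0.055,0.01,-0.09],"rot":[0,0,0]},{"travel":[-0.095,0.01,-0.09],"rot":[0,0,0]},{"travel":[-0.135,0.01,-0.09],"rot":[0,0,0]},{"travel":[-0.165,0.01,-0.09],"rot":[0,0,0]},{"travel":[-0.18,0.01,-0.09],"rot":[0,0,0]},{"travel":[-0.18,0.01,-0.09],"rot":[0,0,0]}]'

```text
t: 10.48
eef_pos: [445.5, -147.4, 215.8]
tool_rot: [2.731, 1.551, -0.001]
contact_force: [-0.1, -0.1, -1.2]
grip_width: 22.6
gripper_force: 79.0
```

```bash
python3 - <<'E'
from m import *
from g import go
go([510,30,200],-30.4)
a=snap('top','top5.png');b=snap('scene','sc5.png')
A=cv2.resize(a[170:280,220:330],(400,400),interpolation=2);B=cv2.resize(b[230:345,265:395],(400,400),interpolation=2)
cv2.imwrite('pics/c5.png',np.hstack([A,B])[...,::-1])
E
```

```text
now [ 445.5 -147.4  215.8] yaw -30.8 q [-0.05  0.14  0.34  2.   -0.05  1.01 -0.22] t 10.4833 F [-0.1 -0.1 -1.2]
travel [ 0.1854 -0.0355  0.0155] rot [ 0.001  0.001 -0.007]
```

View pics/c5.png

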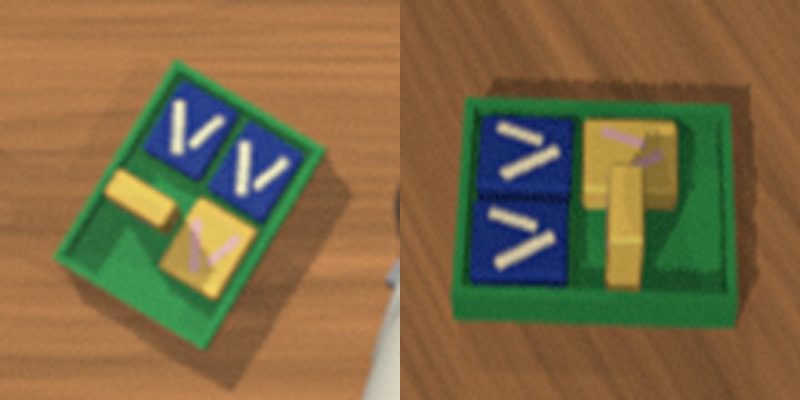

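The right yellow bar is flat. The left one stands upright on its end, a 20x46 top at top-view crop (141,200). I'll measure it at z=62 in the tray frame.

```bash
cat > tf.py <<'E'
from m import *
c=np.array([510.3,30]);ex=np.array([.8625,-.506]);ey=np.array([.506,.8625])
def tt(p): d=np.array(p)[:2]-c; return np.round([d@ex,d@ey],1)
def tw(x,y): return c+x*ex+y*ey
def bars(n,im,lo,hi,zs,box):
    for k in cv2.findContours(mask(im,lo,hi,box),cv2.RETR_EXTERNAL,cv2.CHAIN_APPROX_NONE)[0]:
        if cv2.contourArea(k)>60:
            for z in zs:
                r=rect(n,k,z); print(n,z,np.round(r[1],0),'ctr',tt(r[0]),'corners',[tt(q).tolist() for q in cv2.boxPoints(r)])
E
python3 - <<'E'
from tf import *
a=cv2.imread('pics/top5.png')[...,::-1].copy();b=cv2.imread('pics/sc5.png')[...,::-1].copy()
bars('top',a,(15,90,140),(32,255,255),(26,62),(230,170,325,275))
bars('top',a,(105,120,30),(130,255,255),(26,),(230,170,325,275))
# scene: upright bar's bright top: crop (610-643,165-240)->
for u,v in((610,167),(643,167),(643,240),(607,240)): print('sc top z62',tt(onz('scene',265+(u-400)*130/400,230+v*115/400,62)))
for u,v in((583,122),(678,122),(678,190)): print('sc right z26',tt(onz('scene',265+(u-400)*130/400,230+v*115/400,26)))
E
```

```text
top 26 [46. 56.] ctr [-19.5 -26.8] corners [[-47.4, -49.7], [8.7, -49.4], [8.5, -3.9], [-47.7, -4.1]]
top 62 [44. 54.] ctr [-21.2 -30.7] corners [[-48.3, -52.9], [6.2, -52.6], [5.9, -8.5], [-48.5, -8.7]]
top 26 [48. 21.] ctr [-14.2  31.4] corners [[-24.9, 7.6], [-3.4, 7.6], [-3.5, 55.1], [-24.9, 55.1]]
top 62 [46. 21.] ctr [-16.   25.7] corners [[-26.4, 2.7], [-5.6, 2.7], [-5.6, 48.8], [-26.4, 48.8]]
top 26 [45. 55.] ctr [ 42.5 -27.5] corners [[14.1, -48.7], [69.1, -50.9], [70.8, -6.3], [15.8, -4.1]]
top 26 [46. 55.] ctr [43.8 25.7] corners [[16.4, 2.7], [71.7, 3.2], [71.3, 48.7], [16.0, 48.2]]
sc top z62 [-7.9  4.2]
sc top z62 [-26.6   3.7]
sc top z62 [-26.5  46.2]
sc top z62 [-6.6 46.8]
sc right z26 [  7.7 -47.6]
sc right z26 [-49.8 -49.4]
sc right z26 [-49.   -6.4]
```

The upright bar spans x -26.5..-6.5 and y 3..48.5 in the tray frame. Next steps:
1. Tip it toward -x with a high push, foot at about 50. It should lean on the -x wall with about 4 mm overhang.
2. Push that end +x from outside so it drops flat.

```bash
python3 g.py 557.4 31.3 200 -30.4
```

```text
now [ 447.8 -143.2  215.7] yaw -30.5 q [-0.05  0.14  0.33  2.   -0.05  1.01 -0.22] t 10.5833 F [ 0.3 -0.2 -1.7]
travel [0.2059 0.0058 0.0158] rot [ 0.001 -0.001 -0.002]
```

>>> servo_tool --rows '[{"travel":[0.01,0,0],"rot":[0,0,0]},{"travel":[0.035,0.001,0],"rot":[0,0,0]},{"travel":[0.065,0.002,0],"rot":[0,0,0]},{"travel":[0.1,0.003,0],"rot":[0,0,0]},{"travel":[0.135,0.004,0],"rot":[0,0,0]},{"travel":[0.165,0.005,0],"rot":[0,0,0]},{"travel":[0.19,0.006,0.005],"rot":[0,0,0]},{"travel":[0.204,0.006,0.015],"rot":[0,0,0]},{"travel":[0.204,0.006,0.015],"rot":[0,0,0]},{"travel":[0.204,0.006,0.015],"rot":[0,0,0]},{"travel":[0.204,0.006,0.015],"rot":[0,0,0]}]'

```text
t: 11.5
eef_pos: [554.9, 29.8, 199.6]
tool_rot: [-2.726, -1.562, 0.003]
contact_force: [0.1, -1.3, -1.3]
grip_width: 22.4
gripper_force: 79.1
```

```bash
python3 g.py 557.4 31.3 144.5 -30.4
```

```text
now [554.9  29.8 199.6] yaw -30.4 q [-0.28  0.31  0.21  1.82 -0.07  1.02 -0.57] t 11.5 F [ 0.1 -1.3 -1.3]
travel [0.0026 0.0014 0.0551] rot [-0.001  0.002  0.   ]
```

>>> servo_tool --rows '[{"travel":[0.002,0.001,0.008],"rot":[0,0,0]},{"travel":[0.002,0.001,0.02],"rot":[0,0,0]},{"travel":[0.002,0.001,0.032],"rot":[0,0,0]},{"travel":[0.002,0.001,0.044],"rot":[0,0,0]},{"travel":[0.002,0.001,0.052],"rot":[0,0,0]},{"travel":[0.002,0.001,0.055],"rot":[0,0,0]},{"travel":[0.002,0.001,0.055],"rot":[0,0,0]},{"travel":[0.002,0.001,0.055],"rot":[0,0,0]}]'

```text
t: 12.17
eef_pos: [557.6, 31.7, 145.3]
tool_rot: [-2.726, -1.562, 0.0]
contact_force: [0.5, -0.3, -2.3]
grip_width: 22.3
gripper_force: 79.0
```

>>> servo_tool --rows '[{"travel":[0,-0.006,0],"rot":[0,0,0]},{"travel":[0,-0.012,0],"rot":[0,0,0]},{"travel":[0,-0.018,0],"rot":[0,0,0]},{"travel":[0,-0.022,0],"rot":[0,0,0]},{"travel":[0,-0.025,0],"rot":[0,0,0]},{"travel":[0,-0.028,0],"rot":[0,0,0]},{"travel":[0,-0.031,0],"rot":[0,0,0]},{"travel":[0,-0.034,0],"rot":[0,0,0]},{"travel":[0,-0.037,0],"rot":[0,0,0]},{"travel":[0,-0.04,0],"rot":[0,0,0]},{"travel":[0,-0.043,0],"rot":[0,0,0]},{"travel":[0,-0.046,0],"rot":[0,0,0]}]'

```text
t: 13.17
eef_pos: [517.6, 55.2, 145.3]
tool_rot: [-2.726, -1.562, 0.0]
contact_force: [-0.2, 0.2, -2.1]
grip_width: 22.6
gripper_force: 79.0
```

```bash
python3 - <<'E'
from tf import *
from g import go
go([*tw(-130,25),200],-30.4);print(tt(manip.get_obs()['eef_pos']))
b=snap('scene','sc6.png')
bars('scene',b,(15,90,120),(32,255,255),(26,46),(270,240,395,335))
E
```

```text
now [517.6  55.2 145.3] yaw -30.4 q [-0.32  0.32  0.19  1.95 -0.08  0.88 -0.62] t 13.1667 F [-0.2  0.2 -2.1]
travel [-0.0003 -0.1236 -0.0546] rot [-0.     0.     0.001]
[-6.4 25.4]
scene 26 [100.  35.] ctr [-46.9   1.1] corners [[-65.5, -48.7], [-30.5, -49.5], [-28.2, 50.8], [-63.2, 51.6]]
scene 46 [98. 34.] ctr [-45.4  13.7] corners [[-63.6, -34.8], [-29.5, -35.6], [-27.2, 62.2], [-61.3, 63.0]]
scene 26 [100.  27.] ctr [ -9.9 -58. ] corners [[-26.0, -107.4], [1.2, -108.7], [6.2, -8.6], [-21.1, -7.3]]
scene 46 [98. 27.] ctr [ -9.4 -43.9] corners [[-25.1, -92.1], [1.5, -93.4], [6.3, 4.3], [-20.3, 5.6]]
```

>>> servo_tool --rows '[{"travel":[0,0.004,-0.01],"rot":[0,0,0]},{"travel":[0,0.004,-0.03],"rot":[0,0,0]},{"travel":[0,0.004,-0.05],"rot":[0,0,0]},{"travel":[0,-0.01,-0.06],"rot":[0,0,0]},{"travel":[0,-0.04,-0.06],"rot":[0,0,0]},{"travel":[0,-0.07,-0.06],"rot":[0,0,0]},{"travel":[0,-0.1,-0.06],"rot":[0,0,0]},{"travel":[0,-0.12,-0.06],"rot":[0,0,0]},{"travel":[0,-0.124,-0.06],"rot":[0,0,0]},{"travel":[0,-0.124,-0.06],"rot":[0,0,0]},{"travel":[0,-0.124,-0.06],"rot":[0,0,0]}]'

```text
t: 14.13
eef_pos: [412.2, 117.5, 206.3]
tool_rot: [2.725, 1.562, 0.003]
contact_force: [0.5, 0.2, -1.9]
grip_width: 22.6
gripper_force: 79.2
```

```bash
python3 - <<'E'
from tf import *
from g import go
go([*tw(-130,25),125],-30.4);print(tt(manip.get_obs()['eef_pos']))
b=snap('scene','sc7.png');a=snap('top','top7.png')
bars('scene',b,(15,90,120),(32,255,255),(26,46),(270,240,395,335))
bars('top',a,(15,90,140),(32,255,255),(26,46),(230,170,325,275))
A=cv2.resize(a[170:280,220:330],(400,400),interpolation=2);B=cv2.resize(b[230:345,265:395],(400,400),interpolation=2)
cv2.imwrite('pics/c7.png',np.hstack([A,B])[...,::-1])
E
```

```text
now [412.2 117.5 206.3] yaw -30.4 q [-0.46  0.07  0.13  2.09 -0.01  0.98 -0.86] t 14.1333 F [ 0.5  0.2 -1.9]
travel [-0.0009 -0.0012  0.0813] rot [ 0.002 -0.001  0.   ]
[-128.9   25.8]
scene 26 [103.  82.] ctr [-33.1  -0.5] corners [[-71.3, -53.8], [10.1, -49.9], [5.2, 52.8], [-76.2, 48.9]]
scene 46 [100.  80.] ctr [-31.9  12.2] corners [[-69.3, -39.8], [10.2, -36.0], [5.4, 64.1], [-74.0, 60.3]]
top 26 [47. 56.] ctr [-19.7 -26.7] corners [[-47.9, -50.0], [8.6, -50.0], [8.5, -3.3], [-47.9, -3.3]]
top 46 [46. 56.] ctr [-20.6 -28.8] corners [[-48.3, -51.8], [7.2, -51.7], [7.1, -5.8], [-48.4, -5.9]]
top 26 [47. 56.] ctr [-46.6  27.4] corners [[-75.3, 5.1], [-19.6, 2.9], [-17.8, 49.7], [-73.5, 51.8]]
top 46 [46. 55.] ctr [-47.   24.3] corners [[-75.3, 2.4], [-20.5, 0.3], [-18.8, 46.2], [-73.5, 48.3]]
```

View pics/c7.png

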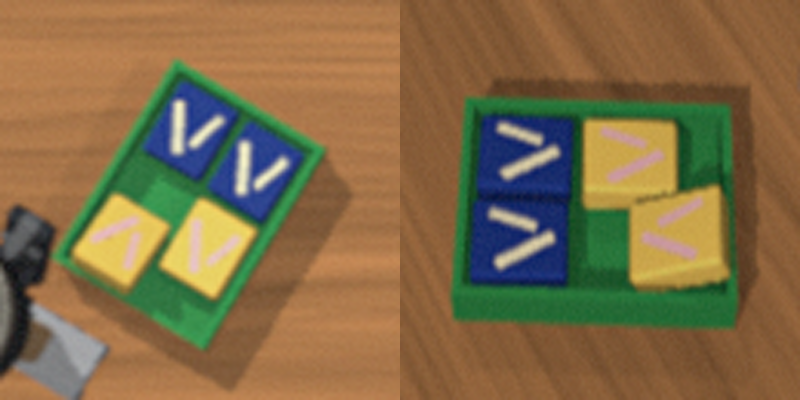

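In the scene view the left bar's -x end looks raised. I'll check by comparing predicted corners for flat and leaning.

```bash
python3 - <<'E'
from tf import *
def P(x,y,z): return [*tw(x,y),z]
S=lambda p:np.round((pix('scene',p)-[265,230])/[.325,.2875]+[400,0]).tolist()
T=lambda p:np.round((pix('top',p)-[220,170])/.275).tolist()
for n,xs in(('flat',((-75,26),(-19,26))),('lean',((-70.7,46),(-19,24.5)))):
    q=[P(x,y,z) for x,z in xs for y in(4,50)]
    print(n,'scene',S(q),'top',T(q))
E
```

```text
flat scene [[723.0, 208.0], [725.0, 286.0], [627.0, 205.0], [627.0, 283.0]] top [[126.0, 293.0], [69.0, 258.0], [168.0, 223.0], [111.0, 188.0]]
lean scene [[718.0, 187.0], [721.0, 266.0], [627.0, 207.0], [627.0, 285.0]] top [[126.0, 285.0], [68.0, 250.0], [169.0, 223.0], [112.0, 189.0]]
```

The corners match leaning: observed (720,187), predicted lean (718,187), predicted flat (723,208). As planned, I'll lower outside the -x wall and nudge the end +x.

>>> servo_tool --rows '[{"travel":[-0.001,-0.001,0.01],"rot":[0,0,0]},{"travel":[-0.001,-0.001,0.027],"rot":[0,0,0]},{"travel":[-0.001,-0.001,0.044],"rot":[0,0,0]},{"travel":[-0.001,-0.001,0.061],"rot":[0,0,0]},{"travel":[-0.001,-0.001,0.075],"rot":[0,0,0]},{"travel":[-0.001,-0.001,0.081],"rot":[0,0,0]},{"travel":[-0.001,-0.001,0.081],"rot":[0,0,0]},{"travel":[-0.001,-0.001,0.081],"rot":[0,0,0]},{"travel":[-0.001,-0.001,0.081],"rot":[0,0,0]}]'

```text
t: 14.98
eef_pos: [410.3, 117.4, 124.9]
tool_rot: [2.726, 1.561, 0.002]
contact_force: [-0.1, 1.2, -1.9]
grip_width: 22.9
gripper_force: 79.1
```

```bash
python3 - <<'E'
from tf import *
from g import go
go([*tw(-86,25),123.5],-30.4);print(tt(manip.get_obs()['eef_pos']))
E
```

```text
now [410.3 117.4 124.9] yaw -30.4 q [-0.46  0.19  0.13  2.18 -0.03  0.77 -0.84] t 14.9833 F [-0.1  1.2 -1.9]
travel [0.0002 0.0445 0.0014] rot [ 0.001 -0.001  0.   ]
[-130.5   24.8]
```

>>> servo_tool --rows '[{"travel":[0,0.006,0.001],"rot":[0,0,0]},{"travel":[0,0.014,0.001],"rot":[0,0,0]},{"travel":[0,0.022,0.001],"rot":[0,0,0]},{"travel":[0,0.028,0.001],"rot":[0,0,0]},{"travel":[0,0.031,0.001],"rot":[0,0,0]},{"travel":[0,0.034,0.001],"rot":[0,0,0]},{"travel":[0,0.037,0.001],"rot":[0,0,0]},{"travel":[0,0.04,0.001],"rot":[0,0,0]},{"travel":[0,0.043,0.001],"rot":[0,0,0]},{"travel":[0,0.045,0.001],"rot":[0,0,0]},{"travel":[0,0.045,0.001],"rot":[0,0,0]}]'

```text
t: 15.9
eef_pos: [448.9, 94.4, 123.4]
tool_rot: [2.726, 1.562, 0.001]
contact_force: [-0.1, -0.2, -2.5]
grip_width: 23.0
gripper_force: 79.2
```

>>> servo_tool --rows '[{"travel":[0,-0.01,0],"rot":[0,0,0]},{"travel":[0,-0.025,0],"rot":[0,0,0]},{"travel":[0,-0.045,0],"rot":[0,0,0]},{"travel":[0,-0.045,-0.02],"rot":[0,0,0]},{"travel":[0,-0.045,-0.05],"rot":[0,0,0]},{"travel":[0,-0.045,-0.075],"rot":[0,0,0]},{"travel":[0,-0.045,-0.085],"rot":[0,0,0]},{"travel":[0,-0.045,-0.085],"rot":[0,0,0]}]'

```text
t: 16.57
eef_pos: [410.8, 118.5, 210.6]
tool_rot: [2.725, 1.563, 0.008]
contact_force: [0.5, 1.0, -2.8]
grip_width: 22.3
gripper_force: 79.7
```

```bash
cat > chk.py <<'E'
from tf import *
b=snap('scene','sc8.png');a=snap('top','top8.png')
bars('top',a,(15,90,140),(32,255,255),(26,),(230,170,325,275))
bars('scene',b,(15,90,165),(32,255,255),(26,),(270,240,395,335))
bars('scene',b,(105,120,30),(130,255,255),(26,),(270,240,395,335))
E
python3 chk.py; python3 g.py 444 -302 210 -27.4
```

```text
top 26 [47. 56.] ctr [-19.7 -26.6] corners [[-47.9, -50.0], [8.6, -50.0], [8.5, -3.2], [-47.9, -3.2]]
top 26 [47. 56.] ctr [-42.   25.6] corners [[-70.2, 2.2], [-13.8, 2.2], [-13.7, 49.1], [-70.2, 49.1]]
scene 26 [100.  74.] ctr [-31.    0.9] corners [[-66.3, -50.1], [7.4, -47.8], [4.3, 51.9], [-69.4, 49.6]]
scene 26 [102.  55.] ctr [43.1  0.6] corners [[14.2, -49.7], [69.0, -51.4], [72.1, 51.0], [17.3, 52.7]]
now [408.8 117.5 207.6] yaw -30.3 q [-0.47  0.06  0.13  2.1  -0.01  0.98 -0.86] t 16.6667 F [ 0.2  0.3 -2.6]
travel [-0.3442  0.2423 -0.0024] rot [-0.     0.    -0.051]
```

The top view now shows it axis-aligned, 47x56 at z=26, inside the walls. I'll confirm with the scene edge and carry the rake to clear table at (450,-180).

```bash
python3 - <<'E'
from tf import *
from g import go
b=cv2.imread('pics/sc8.png')[...,::-1].copy()
m=mask(b,(15,90,165),(32,255,255),(270,240,395,335))
for x in(-55,-62,-67):
    u=int(round(pix('scene',[[*tw(x,10),26]])[0,0]));v=np.where(m[:,u])[0]
    print(x,u,v.min(),v.max(),tt(onz('scene',u,v.min(),26)),tt(onz('scene',u,v.max()+1,26)))
go([450,-180,200],-30.4)
E
```

```text
-55 359 290 311 [-55.4   4.9] [-54.4  50. ]
-62 363 290 312 [-62.6   4.7] [-61.4  51.8]
-67 366 290 312 [-68.    4.5] [-66.6  51.7]
now [408.8 117.5 207.6] yaw -30.3 q [-0.47  0.06  0.13  2.1  -0.01  0.98 -0.86] t 16.6667 F [ 0.2  0.3 -2.6]
travel [-0.2359  0.1859  0.0076] rot [-0.     0.     0.001]
```

Both views agree at z=26 (y 2..50 with a level edge), so all four bars are flat. I'll carry the rake now.

>>> servo_tool --rows '[{"travel":[-0.01,0.008,0],"rot":[0,0,0]},{"travel":[-0.03,0.024,0],"rot":[0,0,0]},{"travel":[-0.055,0.043,0],"rot":[0,0,0]},{"travel":[-0.08,0.063,0],"rot":[0,0,0]},{"travel":[-0.105,0.083,0],"rot":[0,0,0]},{"travel":[-0.13,0.102,0],"rot":[0,0,0]},{"travel":[-0.155,0.122,0],"rot":[0,0,0]},{"travel":[-0.18,0.142,0],"rot":[0,0,0]},{"travel":[-0.205,0.162,0],"rot":[0,0,0]},{"travel":[-0.225,0.178,0.005],"rot":[0,0,0]},{"travel":[-0.236,0.186,0.007],"rot":[0,0,0]},{"travel":[-0.236,0.186,0.007],"rot":[0,0,0]}]'

```text
t: 17.67
eef_pos: [448.6, -183.9, 198.8]
tool_rot: [-2.729, -1.554, 0.007]
contact_force: [0.4, 0.6, -1.8]
grip_width: 22.4
gripper_force: 79.5
```

>>> servo_tool --rows '[{"travel":[0,0,0.01],"rot":[0,0,0]},{"travel":[0,0,0.025],"rot":[0,0,0]},{"travel":[0,0,0.04],"rot":[0,0,0]},{"travel":[0,0,0.055],"rot":[0,0,0]},{"travel":[0,0,0.07],"rot":[0,0,0]},{"travel":[0,0,0.08],"rot":[0,0,0]},{"travel":[0,0,0.085],"rot":[0,0,0]},{"travel":[0,0,0.085],"rot":[0,0,0]},{"travel":[0,0,0.085],"rot":[0,0,0]}]'

```text
t: 18.42
eef_pos: [450.6, -179.8, 116.1]
tool_rot: [-2.725, -1.563, 0.001]
contact_force: [1.0, 0.5, -2.5]
grip_width: 22.7
gripper_force: 79.5
```

```bash
python3 g.py 450 -180 94 -30.4
```

```text
now [ 450.6 -179.8  116.1] yaw -30.3 q [-0.02  0.32  0.4   2.06 -0.17  0.79 -0.04] t 18.4167 F [ 1.   0.5 -2.5]
travel [-0.0005 -0.0004  0.0221] rot [-0.001  0.     0.001]
```

Lower gently until Fz rises.

>>> servo_tool --rows '[{"travel":[0,0,0.005],"rot":[0,0,0]},{"travel":[0,0,0.01],"rot":[0,0,0]},{"travel":[0,0,0.014],"rot":[0,0,0]},{"travel":[0,0,0.018],"rot":[0,0,0]},{"travel":[0,0,0.02],"rot":[0,0,0]},{"travel":[0,0,0.022],"rot":[0,0,0]},{"travel":[0,0,0.022],"rot":[0,0,0]},{"travel":[0,0,0.022],"rot":[0,0,0]}]'

```text
t: 19.08
eef_pos: [450.8, -180.4, 94.4]
tool_rot: [2.726, 1.562, 0.0]
contact_force: [0.0, 0.9, -1.9]
grip_width: 22.5
gripper_force: 79.6
```

>>> servo_tool --rows '[{"travel":[0,0,0.0005],"rot":[0,0,0]},{"travel":[0,0,0.001],"rot":[0,0,0]},{"travel":[0,0,0.001],"rot":[0,0,0]},{"travel":[0,0,0.001],"rot":[0,0,0]}]'

```text
t: 19.42
eef_pos: [451.0, -180.4, 94.1]
tool_rot: [2.726, 1.562, 0.001]
contact_force: [-2.0, 0.5, 6.3]
grip_width: 22.7
gripper_force: 80.8
```

Touching down. I'll release and lift.

>>> servo_tool --rows '[{"travel":[0,0,0],"rot":[0,0,0]},{"travel":[0,0,0],"rot":[0,0,0]},{"travel":[0,0,0],"rot":[0,0,0]},{"travel":[0,0,0],"rot":[0,0,0]},{"travel":[0,0,0],"rot":[0,0,0]},{"travel":[0,0,0],"rot":[0,0,0]},{"travel":[0,0,0],"rot":[0,0,0]},{"travel":[0,0,0],"rot":[0,0,0]},{"travel":[0,0,0],"rot":[0,0,0]},{"travel":[0,0,0],"rot":[0,0,0]}]' --hand 100

```text
t: 20.25
eef_pos: [450.7, -180.3, 93.4]
tool_rot: [-2.726, -1.562, 0.0]
contact_force: [-0.2, -0.2, 0.1]
grip_width: 85.2
gripper_force: 0.0
```

>>> servo_tool --rows '[{"travel":[0,0,-0.01],"rot":[0,0,0]},{"travel":[0,0,-0.03],"rot":[0,0,0]},{"travel":[0,0,-0.05],"rot":[0,0,0]},{"travel":[0,0,-0.07],"rot":[0,0,0]},{"travel":[0,0,-0.09],"rot":[0,0,0]},{"travel":[0,0,-0.11],"rot":[0,0,0]},{"travel":[0,0,-0.125],"rot":[0,0,0]},{"travel":[0,0,-0.13],"rot":[0,0,0]},{"travel":[0,0,-0.13],"rot":[0,0,0]},{"travel":[0,0,-0.13],"rot":[0,0,0]}]'

```text
t: 21.08
eef_pos: [450.5, -180.1, 223.2]
tool_rot: [-2.725, -1.562, -0.0]
contact_force: [1.0, 0.2, 0.3]
grip_width: 85.2
gripper_force: 0.0
```

```bash
python3 - <<'E'
from tf import *
b=snap('scene','sc9.png');a=snap('top','top9.png')
p=pix('scene',[[451,-180,36],[451,-180,140]]);print(p)
x,y=p[0].astype(int)
g=big(mask(b,(0,0,50),(180,70,255),(x-30,y-25,x+30,y+35)));print('head sc',cv2.boundingRect(g),rect('scene',g,36))
x,y=p[1].astype(int)
w=big(mask(b,(8,60,150),(25,170,255),(x-15,y-12,x+15,y+40)));print('post',cv2.boundingRect(w))
bars('top',a,(15,90,140),(32,255,255),(26,),(230,170,325,275))
bars('top',a,(105,120,30),(130,255,255),(26,),(230,170,325,275))
E
```

```text
[[302.79303119 195.56989669]
 [301.99844129 158.35618396]]
head sc (293, 179, 21, 43) ((455.3614196777344, -170.73684692382812), (113.69928741455078, 40.37358474731445), 61.42961502075195)
post (297, 153, 12, 45)
top 26 [47. 56.] ctr [-19.7 -26.6] corners [[-47.9, -50.0], [8.6, -49.9], [8.5, -3.2], [-47.9, -3.2]]
top 26 [47. 56.] ctr [-42.   25.6] corners [[-70.2, 2.2], [-13.8, 2.2], [-13.7, 49.1], [-70.2, 49.1]]
top 26 [45. 55.] ctr [ 42.7 -27.6] corners [[15.1, -49.7], [69.8, -50.3], [70.3, -5.5], [15.5, -5.0]]
top 26 [46. 55.] ctr [43.8 25.7] corners [[16.4, 2.7], [71.7, 3.2], [71.3, 48.7], [16.0, 48.2]]
```

The rake is upright: its post runs from (303,153) to (303,198), as predicted. All the bars are flat and unchanged, so I'm handing in.

```bash
python3 -c "
from plant import manip
print(manip.finish_job())"
```

```text
the job is handed in; nothing more can be done
None
```

The job is handed in at about 21 s: by my camera measurements, all four bars lie flat in one layer in the green tray, and the rake stands upright on the table, released, at about (451, -180) mm, not where it stood before.

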